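# Open the feed of the water filter and bleed its air through the guard

## Task

The cartridge of this counter-top water filter has just been changed: reach in through the window of the steel guard plate with your fingertips and press the feed valve's upright lever all the way down, until it lies flat along the pipe (open). Only then reach through the round cut-out and press the air-relief button on top of the filter head right down, hold it there for about two seconds to bleed the air, and let it come up again. Do not touch the guard or its legs, and leave everything that stands about where it is.

Things in the scene. Friction and masses are not known exactly. Their poses are not given: they have to be found in the camera images.
- filter: White water filter with copper pipework, fixed to the counter; place and yaw (to 0.4 rad) differ each run. Origin on the counter under the middle of the guard plate; x from front (robot side) to back, y left, z up; offsets here are in this frame, mm. Head: 112 across, axis x 25, y -100, top z 200. Pipe 22 thick along y at x 25, z 182, dropping at y +-212; brass valve at y 45.
- guard: Steel guard, not to be touched; origin and axes of filter. Level plate 200 (x) by 360 (y), 4 thick, top z 230, 20 mm lips down at front and back, 16 mm square legs and small feet at the corners. Through it: a window x -80 to 50, y -20 to 158 (the lever stands up through it) and a round cut-out 100 across at x 25, y -100 (over the button).
- lever (a joint): Angle of the feed lever, rad: 0 = upright, shut; 1.571 = level along the pipe, pointing to the filter's +y, fully open, at its stop. Starts at 0 to 0.3. Stiff (0.35 N m: about 5 N near its end), stays where it is left. Swings in the plane x = -15 of the filter.
- lever_pivot (a point): Pivot of the lever: x -15, y 45, z 182 in the frame of filter (fixed).
- lever_tip (a point): Free end of the lever, 90 mm from the pivot on its centre line; moves with it. Its outer 64 mm is a black sleeve 14 thick (along x), 20 wide in the plane of swing (10 each side of the centre line). Upright, its end is at z 272, 42 mm above the guard plate; fully open, its upper face is at z 192, 38 mm below the plate's top.
- relief (a joint): Travel of the air-relief push button in m: 0 = up, 0.006 = fully down. A spring pushes it up: about 2 N to start moving, 6 N fully down.
- relief_top (a point): Middle of the top of the round white air-relief button, 26 mm across, at x 25, y -100, z 222 of filter when up: in the middle of the round cut-out, 8 mm below the top of the guard plate. Pressed straight down.
- cartridge: Bystander: old white filter cartridge standing in front of the filter, 65 mm across, 127 high. Origin at the middle of its underside.
- sample_bottle: Bystander: small glass sample bottle in front of the filter, 48 mm across, 125 high. Origin at the middle of its underside.
- grease_tub: Bystander: small white tub behind the filter, 52 mm across, 34 high. Origin at the middle of its underside.
- spanner: Bystander: blue housing spanner lying on the counter to the right, ring 148 mm across with a handle to its -x, 280 long, 12 high. Origin under the ring's centre.
- mug: Bystander: white mug, 80 mm across, 92 high, to the right. Origin at the middle of its underside.
- sponge: Bystander: washing-up sponge, 70 by 105 by 30 high, back left. Origin at the middle of its underside.
- cactus: Bystander: cactus in a pot 88 mm across, 158 high in all, back right. Origin at the middle of its underside.

How it is judged (in metres and radians):
On the way, in this order (a step that is already met when the one before it is completed fails the run):
1. the feed lever is pressed down flat along the pipe (within 5 degrees of its stop) (value of joint lever above 1.48 rad), for 0.2 s.
2. the relief button is held down (more than 4 mm) by the fingers for at least 1 s (value of joint relief above 0.004 m and contact force between relief and the fingers above 1 N), for 1 s.
At the end, for the whole second after the job is handed in: The lever lies open within 5 degrees of its stop (joint above 1.48 rad), the relief button has come up again (below 1.5 mm), and every bystander stands within 15 mm of where it was (value of joint lever above 1.48 rad and value of joint relief below 0.0015 m and velocity of joint lever below 0.05 rad/s and distance of each of cartridge, sample_bottle, grease_tub, spanner, mug, sponge, cactus from where it was at the start of the episode below 0.015 m); the robot touches nothing.
It fails at once if the robot touches the guard plate or its legs (contact force between guard and the fingers above 0.5 N or contact force between guard and the arm above 0.5 N).
It fails at once if the relief button is pressed while the feed is not yet open (value of joint relief above 0.003 m and value of joint lever below 1.4 rad).
It fails at once if a bystander is lifted, carried or knocked out of its place (distance of any of cartridge, sample_bottle, grease_tub, spanner, mug, sponge, cactus from where it was at the start of the episode above 0.015 m).
It also fails if it takes over 48 s, if anything falls off the work surface, if the arm or the gripper's body presses on something with over 40 N, if the wrist force passes 120 N, or if a joint passes its speed limit or range.

## Robot

A 6-joint arm with a two-finger parallel gripper is mounted at the origin on the work surface. World frame = base frame: x ahead of the robot, y to its left, z up, the work surface at z = 0. Lengths are in m, angles in degrees, forces in N, time in s.
With the tool pointing down it reaches from about 0.4 to 0.825 m from the base axis. Payload 7 kg.
Tool frame: the origin (TCP) lies midway between the tips of the shut fingers; the grasp point (between the pads) lies 19 mm behind it; z points along the fingers, y is the line along which they close (so a half turn about z gives the same grasp; the last joint's range is limited). The gripper opens to 88 mm and grips with 3 to 60 N. Pads are 19 mm wide; open, the fingers measure 130 mm over their backs; the gripper's body (78 mm by 193 mm) begins 47 mm behind the grasp point.
Start: joints at [92.195, 20.546, 0.682, 0, -70.136, -16.507], TCP at [0.167, 0.654, 0.227] pointing down, gripper open.
Joint ranges: [-176.03, 176.03], [-82.01, 121.73], [-58.28, 71.71], [-173.87, 95.51], [-174.79, -0.11], [-173.66, 173.66]. Speed limits (degrees/s): [136.94, 136.94, 172.46, 180, 180, 180].

## Interface

Orientations are given as [roll, pitch, yaw] about the fixed x, y, z axes, in that order (R = Rz(yaw) Ry(pitch) Rx(roll)).
In Python, from plant import telemetry, viewer, workorder gives the robot as it stands. The module is installed in compiled form; this text tells all that it offers.
- The arm moves only by the tool carry_out, never from a script. Its argument "rows" is a list of rows, each a list of 6 numbers: the shift along the tool's x, y, z in m, then the turn, a rotation vector about the tool's x, y, z in rad. In form: [[tx, ty, tz, ax, ay, az], ...]. A call has 1 to 8 rows; each row is the pose to reach, as a shift and turn from the pose commanded when the call began, along the tool's axes at that moment; what a row does not reach only later rows make up. A row lasts 1/8 s, in which the tool goes at most 62.5 mm and 10.7 degrees, less where a joint would pass 70% of its speed; a pose out of reach is approached as far as the arm can. A call with a gripper value outside its range is refused whole. "grip" is the gripper's target within -1 to 1 (fully open at 1, half-way at 0, shut at -1), set as the call begins (left out, the last holds). The fingers move at their own pace and stop on an object; the grip force is fixed at half the most. Time passes only in rows, so rows that repeat a pose let the fingers close. It gives the time, the measured TCP pose, the force, the opening and the grip force at its end, in the units of the state.
- telemetry.get_obs(): the state, without advancing time (a new reading comes with each control period).
- viewer.snapshot(name): name is "side" or "top" or "wrist"; returns the picture (400x640x3 uint8, red, green, blue); there is no depth.
- viewer.camera_info(name): a dict with "intrinsics" (3x3 intrinsics, pixels), "extrinsics" (4x4, takes a point from camera to world coordinates); the wrist camera has in their place "tool_from_camera" (4x4, takes a point from camera to tool coordinates, whose origin is the TCP and whose axes are the flange's). Camera axes: x right, y down, z forward; pixel columns grow to the right and rows downward; lengths in m; the calibration is good to about 2 mm. A picture is of the moment at which its call begins: read the wrist's pose just before it. camera_info takes no time and is no camera call.
- workorder.close_job(): hands the job in; it is judged then, once.
The state is a dict: "clock": time; "joint_pos": joint angles; "qvel": joint speeds; "tau": joint torques, N m; "tool_pos": TCP position; "orientation": TCP orientation; "force": force on the tool from outside, world axes, zero at the start; "moment": the same for the moment, N m; "opening": finger opening in m; "gripper_force": force on a finger pad.
Only numpy, scipy, OpenCV 4.12 (cv2) and the standard library are available. Lean on these libraries where they do the work, as an engineer would, in place of code of your own. Each camera call takes 0.05 s, during which the arm holds its last target. There are 200 camera calls.

## Working session

There is one attempt and no reset: what is moved stays moved. The work goes in short steps, Python scripts to look and compute and a tool call to move; the robot and the scene stay as the last step left them, time stands still between calls to the robot, and variables do not carry over. Pictures are saved under pics/ and viewed, at most 10 in all, crops included, and the job is handed in when it is done.

Besides the shell and the picture viewer there is one more tool, called after "Call:" by a JSON object that holds its "name" and its "arguments", one argument or row to a line. carry_out: Moves the arm, as the interface text tells. Its arguments: {"type":"object","properties":{"rows":{"type":"array"},"grip":{"type":"number"}},"required":["rows"]}

```bash
mkdir -p pics; python3 - <<'E'
from plant import telemetry, viewer
import cv2, json
o=telemetry.get_obs(); print(o)
for n in("side","top","wrist"):
    im=viewer.snapshot(n); cv2.imwrite(f"pics/{n}0.png",im[:,:,::-1]); c=viewer.camera_info(n); print(n,{k:(v.tolist() if hasattr(v,'tolist') else v) for k,v in c.items()})
E
```

```text
{'clock': 0.0, 'joint_pos': array([ 9.21933512e+01,  2.05903233e+01,  6.36693304e-01, -1.89369845e-02,
       -7.01363259e+01, -1.65073247e+01]), 'qvel': array([-0.05107596, -0.01144696, -0.07963094, -0.00093576, -0.07148881,
       -0.07417141]), 'tau': array([-3.68823848e-04, -5.82715237e+01,  2.93048286e+01,  6.99703574e+00,
        6.96582603e-03, -1.65651168e-04]), 'tool_pos': array([0.16679059, 0.65358957, 0.22566114]), 'orientation': array([ 1.79908693e+02, -8.49363411e-03, -1.43204151e+01]), 'force': array([ 0.28663077, -0.73159495, -1.02581294]), 'moment': array([-0.02050628,  0.01655316, -0.03075857]), 'gripper_force': 0.0, 'opening': 0.08747630271658745}
side {'intrinsics': [[513.0590726654353, 0.0, 316.4055372180563], [0.0, 513.0590726654353, 199.88093963752556], [0.0, 0.0, 1.0]], 'extrinsics': [[-0.9914717186809634, 0.06955283835331232, -0.11020995296621294, 0.6973722594675036], [0.12988071462835496, 0.5968931821672356, -0.7917382958085956, 1.3080004342857696], [0.010715923826002035, -0.7993002763412942, -0.6008362815420573, 1.2051834709668712], [0.0, 0.0, 0.0, 1.0]]}
to
[... 172 characters left out ...]
6802964203, 0.09961478823147432, 0.38768546368713624], [-0.999942358603696, -0.008243413609435066, -0.00687936059100694, -0.04152157718802978], [0.007666113730982843, -0.09955733190883638, -0.9950022956573805, 1.7454309302061968], [0.0, 0.0, 0.0, 1.0]]}
wrist {'intrinsics': [[359.1795436738763, 0.0, 322.8537802662558], [0.0, 359.1795436738763, 201.4778658124998], [0.0, 0.0, 1.0]], 'tool_from_camera': [[0.00011503554155038448, -0.9588108679828354, -0.28404525379739454, 0.07765737711497193], [0.9999998714374894, -2.9979587898281952e-05, 0.0005061879384832669, 0.00025049618869277257], [-0.000493854056312864, -0.28404527550942704, 0.9588107412669845, -0.15888228214040084], [0.0, 0.0, 0.0, 1.0]]}
```

View pics/top0.png

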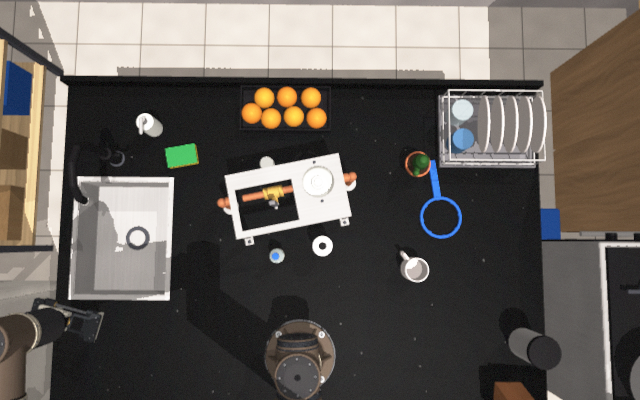

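View pics/side0.png

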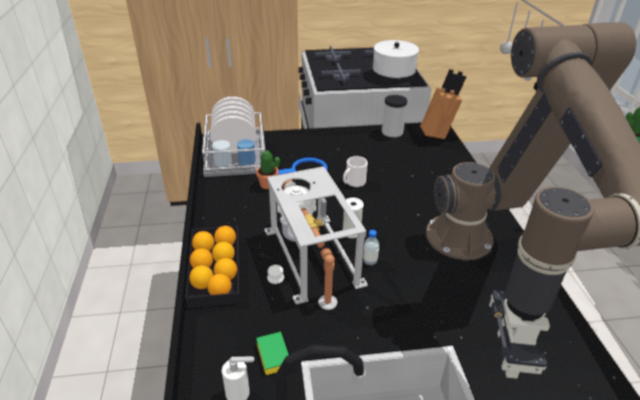

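The top view shows the guard plate with corners at about (225,175), (340,153), (352,222) and (236,240). The button and cut-out are near (318,181) and the valve is near (273,195). I'll enlarge it.

```bash
python3 - <<'E'
import cv2
im=cv2.imread("pics/top0.png")[145:250,215:360]
cv2.imwrite("pics/crop0.png",cv2.resize(im,None,fx=5,fy=5,interpolation=cv2.INTER_CUBIC))
E
```

```text
(no output)
```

View pics/crop0.png

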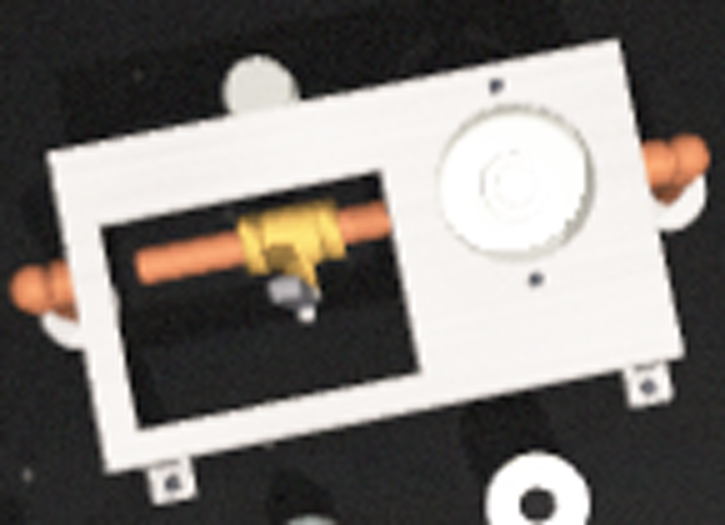

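The crop shows these pixel positions:
- **Plate corners:** (48,152), (618,40), (683,355), (106,470)
- **Window corners:** (102,226), (380,171), (418,372), (138,428)
- **Cut-out centre:** (516,182)
- **Lever top:** about (290,290)

```bash
cat > h.py <<'E'
import numpy as np
from plant import telemetry, viewer
from scipy.spatial.transform import Rotation as R
def cam(n):
    c=viewer.camera_info(n); return np.array(c["intrinsics"]),np.array(c["extrinsics"])
def proj(K,T,P):
    p=(np.atleast_2d(P)-T[:3,3])@T[:3,:3]; p=p@K.T; return p[:,:2]/p[:,2:]
def world(f,P):  # f=x,y,yaw ; P in mm
    P=np.atleast_2d(P)/1000; c,s=np.cos(f[2]),np.sin(f[2])
    return np.c_[f[0]+c*P[:,0]-s*P[:,1], f[1]+s*P[:,0]+c*P[:,1], P[:,2]]
def lever(q,r=90,off=0): return [-15,45+r*np.sin(q)+off*np.cos(q),182+r*np.cos(q)-off*np.sin(q)]
E
python3 - <<'E'
from h import *
from scipy.optimize import least_squares
K,T=cam("top")
c=np.array([[48,152],[618,40],[683,355],[106,470],[102,226],[380,171],[418,372],[138,428],[516,182]])
px=(c+.5)/5-.5+[215,145]
P=np.array([[100,180],[100,-180],[-100,-180],[-100,180],[50,158],[50,-20],[-80,-20],[-80,158],[25,-100]]);P=np.c_[P,np.full(9,230)]
r=least_squares(lambda f:(proj(K,T,world(f,P))-px).ravel(),[.6,0,0])
print(r.x,np.degrees(r.x[2]),np.abs(r.fun).max())
f=r.x; np.save("f.npy",f)
for q in(0,.1,.2,.3): print(q,(proj(K,T,world(f,lever(q)))-[215,145]+.5)*5-.5)
print("tip0",world(f,lever(0)),"pivot",world(f,lever(0,0)),"relief",world(f,[25,-100,222]))
# bystanders
for n,p,z in(("bottle",(277,256),125),("cart",(322,246),127),("tub",(267,162),34)):
    d=T[:3,:3]@np.linalg.solve(K,[*p,1]); t=(z/1000-T[2,3])/d[2]; print(n,T[:3,3]+t*d)
E
```

```text
[0.53178876 0.03660941 0.20447411] 11.715503340997742 0.7735482833872709
0 [[292.27619067 285.45254616]]
0.1 [[277.60196508 288.42846947]]
0.2 [[263.21533535 291.49321449]]
0.3 [[249.2850291  294.61050486]]
tip0 [[0.50796389 0.07762619 0.272     ]] pivot [[0.50796389 0.07762619 0.182     ]] relief [[ 0.57657319 -0.05623107  0.222     ]]
bottle [0.34245647 0.0737763  0.125     ]
cart [ 0.3759809  -0.07270027  0.127     ]
tub [0.66691996 0.12037321 0.034     ]
```

Call:
{"name": "carry_out", "arguments": {
  "grip": -1,
  "rows": [
    [0,0,-0.06,0,0,0],
    [0,0,-0.12,0,0,0],
    [0,0,-0.15,0,0,0.1],
    [0.06,0.06,-0.15,0,0,0.28],
    [0.1,0.1,-0.15,0,0,0.46],
    [0.14,0.14,-0.15,0,0,0.64],
    [0.18,0.18,-0.15,0,0,0.82],
    [0.22,0.22,-0.15,0,0,1.0]
  ]
}}

```text
clock: 1.15
tool_pos: [0.3262, 0.3844, 0.3766]
orientation: [-180.0, 0.0, -71.9]
force: [1.4, -0.2, 0.6]
opening: 0.0132
gripper_force: 0.0
```

```bash
cat >> h.py <<'E'
def row(P,yaw=None):
    f=np.load("f.npy"); o=telemetry.get_obs(); yaw=np.degrees(f[2])-90 if yaw is None else yaw
    A=R.from_euler("xyz",o["orientation"],degrees=True); B=R.from_euler("xyz",[180,0,yaw],degrees=True)
    W=world(f,P)
    return np.c_[np.round((W-o["tool_pos"])@A.as_matrix(),4), np.tile(np.round((A.inv()*B).as_rotvec(),3),(len(W),1))]
def where():
    f=np.load("f.npy"); o=telemetry.get_obs(); c,s=np.cos(f[2]),np.sin(f[2]); d=o["tool_pos"]-[f[0],f[1],0]
    print("filt mm",np.round([1e3*(c*d[0]+s*d[1]),1e3*(-s*d[0]+c*d[1]),1e3*d[2]],1),o["orientation"].round(2),"F",o["force"].round(1),"t",o["clock"],"open",o["opening"],"j",o["joint_pos"].round(0))
E
python3 -c "
from h import *
where(); print(row([-15,5,370]).tolist())"
```

```text
filt mm [-130.7  382.3  376.6] [-1.7999e+02  1.0000e-02 -7.1930e+01] F [ 1.4 -0.2  0.6] t 1.15 open 0.013179701343412932 j [ 72.   0.  -5.  -0. -84. -54.]
[[0.3878, -0.0732, 0.0065, -0.0, 0.0, 0.111]]
```

Call:
{"name": "carry_out", "arguments": {
  "rows": [
    [0.06,-0.012,0,0,0,0.111],
    [0.12,-0.024,0,0,0,0.111],
    [0.18,-0.036,0,0,0,0.111],
    [0.24,-0.046,0,0,0,0.111],
    [0.3,-0.058,0,0,0,0.111],
    [0.35,-0.067,0,0,0,0.111],
    [0.388,-0.073,0,0,0,0.111],
    [0.388,-0.073,0,0,0,0.111]
  ]
}}

```text
clock: 2.15
tool_pos: [0.5179, 0.0392, 0.3758]
orientation: [179.9, -0.0, -78.2]
force: [-0.8, 0.1, 0.1]
opening: 0.0005
gripper_force: 0.0
```

```bash
python3 - <<'E'
from h import *
import cv2
where(); o=telemetry.get_obs(); im=viewer.snapshot("wrist").copy(); c=viewer.camera_info("wrist")
A=np.eye(4);A[:3,:3]=R.from_euler("xyz",o["orientation"],degrees=True).as_matrix();A[:3,3]=o["tool_pos"]
T=A@np.array(c["tool_from_camera"]);K=np.array(c["intrinsics"]);f=np.load("f.npy")
P=np.array([[100,180,230],[100,-180,230],[-100,-180,230],[-100,180,230],[50,158,230],[50,-20,230],[-80,-20,230],[-80,158,230],[25,-100,222],lever(0),lever(.1)])
im=im[:,:,::-1].copy()
for p in proj(K,T,world(f,P)):
    if abs(p).max()<2000: cv2.circle(im,tuple(int(v) for v in p.round()),3,(0,0,255),1)
cv2.imwrite("pics/w1.png",im)
E
```

```text
filt mm [-13.1   5.3 375.8] [ 1.7991e+02 -2.0000e-02 -7.8180e+01] F [-0.8  0.1  0.1] t 2.15 open 0.0005116218371754226 j [ 26.   2.  -4.   0. -84. -14.]
```

View pics/w1.png

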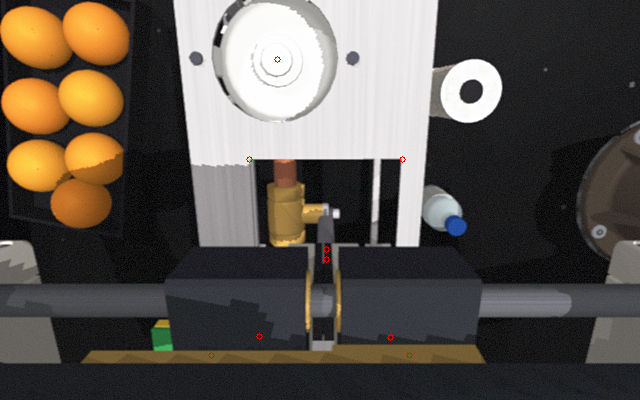

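The overlay agrees with the image to about 2 mm: button at (277,59), window's near corners at about (252,159) and (401,159). The bottle and cartridge are well clear. Next I lower the fingers beside the lever.

Call:
{"name": "carry_out", "arguments": {
  "rows": [
    [0,0.002,0.05,0,0,0],
    [0,0.002,0.09,0,0,0],
    [0,0.002,0.12,0,0,0],
    [0,0.002,0.12,0,0,0]
  ]
}}

```text
clock: 2.7
tool_pos: [0.5138, 0.0414, 0.2548]
orientation: [179.8, -0.0, -77.9]
force: [-0.1, -0.6, 0.8]
opening: 0.0003
gripper_force: 0.0
```

```bash
python3 - <<'E'
from h import *
where()
P=[np.array(lever(q,68,-10))-[0,10,0] for q in np.arange(0,1.66,.1)]
for p,r in zip(P,row(np.array(P))): print(p.round(0),r[:3].round(3).tolist(),r[3:])
E
```

```text
filt mm [-16.7   8.3 254.8] [ 1.7976e+02 -3.0000e-02 -7.7910e+01] F [-0.1 -0.6  0.8] t 2.7 open 0.0003429974904113316 j [ 26.   4. -16.  -0. -69. -14.]
[-15.  25. 250.] [-0.017, -0.002, 0.005] [ 0.004 -0.     0.007]
[-15.  32. 251.] [-0.024, -0.002, 0.004] [ 0.004 -0.     0.007]
[-15.  39. 251.] [-0.03, -0.002, 0.004] [ 0.004 -0.     0.007]
[-15.  46. 250.] [-0.037, -0.002, 0.005] [ 0.004 -0.     0.007]
[-15.  52. 249.] [-0.044, -0.002, 0.006] [ 0.004 -0.     0.007]
[-15.  59. 246.] [-0.05, -0.002, 0.008] [ 0.004 -0.     0.007]
[-15.  65. 244.] [-0.057, -0.002, 0.011] [ 0.004 -0.     0.007]
[-15.  71. 240.] [-0.063, -0.002, 0.014] [ 0.004 -0.     0.007]
[-15.  77. 237.] [-0.068, -0.002, 0.018] [ 0.004 -0.     0.007]
[-15.  82. 232.] [-0.074, -0.002, 0.023] [ 0.004 -0.     0.007]
[-15.  87. 227.] [-0.078, -0.002, 0.028] [ 0.004 -0.     0.007]
[-15.  91. 222.] [-0.083, -0.002, 0.033] [ 0.004 -0.     0.007]
[-15.  95. 216.] [-0.086, -0.002, 0.039] [ 0.004 -0.     0.007]
[-15.  98. 210.] [-0.09, -0.002, 0.045] [ 0.004 -0.     0.007]
[-15. 100. 203.] [-0.092, -0.002, 0.051] [ 0.004 -0.     0.007]
[-15. 102. 197.] [-0.094, -0.002, 0.058] [ 0.004 -0.     0.007]
[-15. 103. 190.] [-0.095, -0.003, 0.065] [ 0.004 -0.     0.007]
```

Call:
{"name": "carry_out", "arguments": {
  "rows": [
    [-0.01,0,0.003,0,0,0],
    [-0.019,0,0.005,0,0,0],
    [-0.028,0,0.005,0,0,0],
    [-0.037,0,0.005,0,0,0],
    [-0.046,0,0.006,0,0,0],
    [-0.055,0,0.01,0,0,0],
    [-0.063,0,0.014,0,0,0],
    [-0.063,0,0.014,0,0,0]
  ]
}}

```text
clock: 3.7
tool_pos: [0.5025, 0.1034, 0.2431]
orientation: [-179.9, 0.0, -77.9]
force: [0.3, -0.1, 2.3]
opening: 0.0005
gripper_force: 0.9
```

```bash
python3 - <<'E'
from h import *
import cv2
where()
P=[np.array(lever(q,68,-10))-[0,10,0] for q in np.arange(.8,1.66,.1)]
for p,r in zip(P,row(np.array(P))): print(p.round(0),r[:3].round(3).tolist(),r[3:])
im=viewer.snapshot("side")[150:310,230:430,::-1]
cv2.imwrite("pics/s1.png",cv2.resize(im,None,fx=3.5,fy=3.5,interpolation=cv2.INTER_CUBIC))
E
```

```text
filt mm [-15.1  71.4 243.1] [-1.7993e+02  3.0000e-02 -7.7920e+01] F [ 0.3 -0.1  2.3] t 3.7 open 0.0004557828702045592 j [ 34.   4. -18.  -0. -67. -21.]
[-15.  77. 237.] [-0.005, -0.0, 0.007] [-0.001  0.001  0.006]
[-15.  82. 232.] [-0.011, -0.0, 0.011] [-0.001  0.001  0.006]
[-15.  87. 227.] [-0.015, -0.0, 0.016] [-0.001  0.001  0.006]
[-15.  91. 222.] [-0.02, -0.0, 0.021] [-0.001  0.001  0.006]
[-15.  95. 216.] [-0.023, -0.0, 0.027] [-0.001  0.001  0.006]
[-15.  98. 210.] [-0.026, -0.0, 0.033] [-0.001  0.001  0.006]
[-15. 100. 203.] [-0.029, -0.0, 0.04] [-0.001  0.001  0.006]
[-15. 102. 197.] [-0.031, -0.0, 0.046] [-0.001  0.001  0.006]
[-15. 103. 190.] [-0.032, -0.0, 0.053] [-0.001  0.001  0.006]
```

View pics/s1.png

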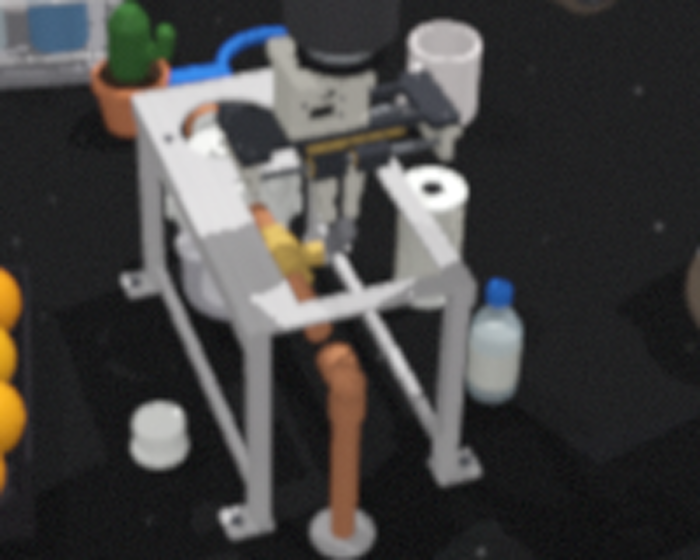

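The picture shows the shut fingers in the window at about (330,220), with the dark lever sleeve leaning over next to their tips at (345,240). The guard is clear, so I carry on along the arc.

Call:
{"name": "carry_out", "arguments": {
  "rows": [
    [-0.008,0,0.007,0,0,0],
    [-0.015,0,0.014,0,0,0],
    [-0.02,0,0.02,0,0,0],
    [-0.025,0,0.027,0,0,0],
    [-0.029,0,0.035,0,0,0],
    [-0.031,0,0.042,0,0,0],
    [-0.032,0,0.048,0,0,0],
    [-0.032,0,0.048,0,0,0]
  ]
}}

```text
clock: 4.75
tool_pos: [0.4956, 0.1344, 0.1944]
orientation: [-180.0, 0.0, -78.0]
force: [0.6, 1.0, -0.8]
opening: 0.0005
gripper_force: 0.3
```

```bash
python3 -c "
from h import *
where()"
```

```text
filt mm [-15.6 103.1 194.4] [-1.7999e+02  4.0000e-02 -7.7960e+01] F [ 0.6  1.  -0.8] t 4.75 open 0.0004917075414629762 j [ 37.   7. -22.  -0. -61. -25.]
```

Call:
{"name": "carry_out", "arguments": {
  "rows": [
    [0,0,0.002,0,0,0],
    [0,0,0.003,0,0,0],
    [0,0,0.004,0,0,0],
    [0,0,0.004,0,0,0],
    [0,0,0.004,0,0,0]
  ]
}}

```text
clock: 5.38
tool_pos: [0.4958, 0.1345, 0.1922]
orientation: [-179.9, 0.1, -77.9]
force: [-6.9, 4.5, 14.6]
opening: 0.0005
gripper_force: 7.1
```

Contact at z 192.2 with 14.6 N means the lever is at its stop. I'll lift straight out and look.

Call:
{"name": "carry_out", "arguments": {
  "rows": [
    [0,0,0.004,0,0,0],
    [0,0,0.004,0,0,0],
    [0,0,-0.03,0,0,0],
    [0,0,-0.08,0,0,0],
    [0.03,-0.008,-0.13,0,0,0],
    [0.09,-0.02,-0.13,0,0,0],
    [0.15,-0.035,-0.13,0,0,0],
    [0.15,-0.035,-0.13,0,0,0]
  ]
}}

```text
clock: 6.38
tool_pos: [0.5614, -0.0093, 0.3193]
orientation: [179.8, -0.0, -78.3]
force: [-0.5, -0.2, -0.8]
opening: 0.0005
gripper_force: 0.0
```

```bash
python3 - <<'E'
from h import *
import cv2
where(); f=np.load("f.npy")
print(row([[25,-100,265]]).tolist())
K,T=cam("side"); im=viewer.snapshot("side")[:,:,::-1].copy()
x0,y0,x1,y1=270,180,400,290; S=5.4
c=cv2.resize(im[y0:y1,x0:x1],None,fx=S,fy=S,interpolation=cv2.INTER_CUBIC)
for p in proj(K,T,world(f,[lever(1.571),lever(1.571,0),lever(1.48)])): cv2.circle(c,tuple(int(v) for v in ((p-[x0,y0]+.5)*S).round()),4,(0,0,255),1)
cv2.imwrite("pics/s2.png",c)
E
```

```text
filt mm [ 19.7 -51.  319.3] [ 1.7985e+02 -2.0000e-02 -7.8270e+01] F [-0.5 -0.2 -0.8] t 6.375 open 0.0005427103988825782 j [ 19.   7.  -5.   0. -78.  -7.]
[[0.049, -0.0055, 0.0544, 0.003, -0.0, 0.0]]
```

View pics/s2.png

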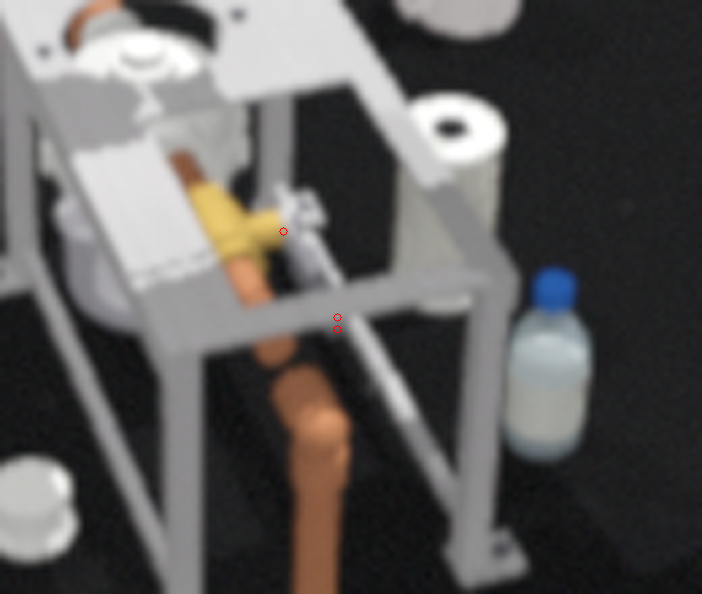

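The view shows nothing standing up through the window. The lever lies down from its hub at (300,215) behind the near strip, which fits the contact height (z 192). Now the button.

Call:
{"name": "carry_out", "arguments": {
  "rows": [
    [0.025,-0.003,0,0,0,0],
    [0.049,-0.006,0,0,0,0],
    [0.049,-0.006,0.03,0,0,0],
    [0.049,-0.006,0.06,0,0,0],
    [0.049,-0.006,0.075,0,0,0],
    [0.049,-0.006,0.085,0,0,0],
    [0.049,-0.006,0.085,0,0,0]
  ]
}}

```text
clock: 7.3
tool_pos: [0.5771, -0.0519, 0.2355]
orientation: [180.0, -0.0, -77.9]
force: [0.4, -0.3, -0.4]
opening: 0.0006
gripper_force: 0.0
```

```bash
python3 -c "
from h import *
where(); print(row([[25,-100,216]]).tolist())"
```

```text
filt mm [ 26.4 -95.9 235.5] [179.97  -0.   -77.94] F [ 0.4 -0.3 -0.4] t 7.3 open 0.0005768282617296985 j [ 14.  11. -11.   0. -68.  -2.]
[[0.0041, 0.0014, 0.0195, 0.0, -0.0, 0.006]]
```

Call:
{"name": "carry_out", "arguments": {
  "rows": [
    [0.003,0.001,0.006,0,0,0],
    [0.003,0.001,0.012,0,0,0],
    [0.003,0.001,0.016,0,0,0],
    [0.003,0.001,0.019,0,0,0],
    [0.003,0.001,0.0205,0,0,0],
    [0.003,0.001,0.0205,0,0,0]
  ]
}}

```text
clock: 8.05
tool_pos: [0.577, -0.0555, 0.2163]
orientation: [-179.9, -0.0, -77.9]
force: [-3.1, 0.5, 8.5]
opening: 0.0008
gripper_force: 4.6
```

Call:
{"name": "carry_out", "arguments": {
  "rows": [
    [0,0,0.0005,0,0,0],
    [0,0,0.0005,0,0,0],
    [0,0,0.0005,0,0,0],
    [0,0,0.0005,0,0,0],
    [0,0,0.0005,0,0,0],
    [0,0,0.0005,0,0,0],
    [0,0,0.0005,0,0,0],
    [0,0,0.0005,0,0,0]
  ]
}}

```text
clock: 9.05
tool_pos: [0.577, -0.0556, 0.2162]
orientation: [-179.9, -0.0, -77.9]
force: [-4.4, 1.3, 12.1]
opening: 0.0006
gripper_force: 5.9
```

Call:
{"name": "carry_out", "arguments": {
  "rows": [
    [0,0,0,0,0,0],
    [0,0,0,0,0,0],
    [0,0,0,0,0,0],
    [0,0,0,0,0,0],
    [0,0,0,0,0,0],
    [0,0,0,0,0,0],
    [0,0,0,0,0,0],
    [0,0,0,0,0,0]
  ]
}}

```text
clock: 10.05
tool_pos: [0.577, -0.0555, 0.2162]
orientation: [-179.9, -0.0, -77.9]
force: [-4.7, 0.4, 12.0]
opening: 0.0004
gripper_force: 5.9
```

Call:
{"name": "carry_out", "arguments": {
  "rows": [
    [0,0,-0.01,0,0,0],
    [0,0,-0.03,0,0,0],
    [0,0,-0.07,0,0,0],
    [0,0,-0.12,0,0,0],
    [0,0,-0.15,0,0,0],
    [0,0,-0.15,0,0,0]
  ]
}}

```text
clock: 10.8
tool_pos: [0.5778, -0.0553, 0.3673]
orientation: [-179.7, -0.0, -78.0]
force: [-0.1, 0.2, -0.8]
opening: 0.0001
gripper_force: 0.0
```

```bash
python3 - <<'E'
from h import *
import cv2
where(); f=np.load("f.npy")
o=telemetry.get_obs(); im=viewer.snapshot("wrist")[:,:,::-1]; cv2.imwrite("pics/w2.png",im)
E
```

```text
filt mm [ 26.4 -99.3 367.3] [-1.7973e+02 -1.0000e-02 -7.7960e+01] F [-0.1  0.2 -0.8] t 10.8 open 0.00014876620155482908 j [ 14.   8.   2.   0. -84.  -2.]
```

```bash
python3 -c "
from plant import workorder
print(workorder.close_job())"
```

```text
the job is handed in; nothing more can be done
None
```

I pressed the feed lever down flat, then held the air-relief button fully down for about two seconds and released it. I handed the job in at about 11 s with the arm clear and no sign of touching the guard or anything else; the lever's end position was judged from contact height and force (z 192 mm, about 15 N) because the camera did not show it clearly, and the hand-in returned no verdict.

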